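# Level a loaded riser shelf and hold it seated

### The arm

A 6-joint arm with a two-finger parallel gripper is mounted at the origin on a cart in front of the work surface, level with it; the furniture and walls round the work are solid. World frame = base frame: x ahead of the robot, y to its left, z up, the work surface at z = 0. Lengths are in m, angles in rad, forces in N, time in s.
With the tool pointing down it reaches from about 0.325 to 0.775 m from the base axis. Payload 9.3 kg.
Tool frame: the origin (TCP) lies at the very end of the fingers, on their centre line; the grasp point (between the pads) lies 19 mm behind it; z points along the fingers, y is the direction in which the jaws open and shut (so a half turn about z gives the same grasp; the last joint's range is limited). The gripper opens to 85 mm and grips with 20 to 120 N. Pads are 22 mm wide; open, the fingers measure 114 mm over their backs; the gripper's body (76 mm by 85 mm) begins 54 mm behind the grasp point. The pads swing forward as they close: fully open they stand 13 mm farther back than shut.
Start: joints at [-1.451, 0.259, 0.021, 1.334, 0, 1.418], TCP at [0.148, -0.53, 0.231] pointing down, gripper open.
Joint ranges: [-3.04, 3.04], [-0.91, 1.82], [-1.04, 1.36], [-1.92, 1.95], [-1.52, 1.45], [-3.14, 3.14]. Speed limits (rad/s): [2.22, 2.22, 2.79, 3.14, 3.14, 3.14].

### API

Orientations are given as a unit quaternion [x, y, z, w].
In Python, from workcell import r, cams, job, search_frame, mark_of gives the robot as it stands.
- The arm moves only by the tool apply_moves, never from a script. Its argument "commands" is a list of rows, each a list of 2 entries, a list of its own where there are three numbers: the shift along the tool's x, y, z in cm, then the turn, a rotation vector about the tool's x, y, z in degrees. In form: [[[dx, dy, dz], [rx, ry, rz]], ...]. A call has 1 to 20 rows; each row is the pose to reach, as a shift and turn from the pose commanded when the call began, along the tool's axes at that moment; what a row does not reach only later rows make up. A row lasts 1/8 s, in which the tool goes at most 62.5 mm and 10.7 degrees, less where a joint would pass 70% of its speed; a pose out of reach is approached as far as the arm can. A call with a gripper value outside its range is refused whole. "grip" is the finger opening in cm, from 0 to 8.54, set as the call begins (left out, the last holds). The fingers move at their own pace and stop on an object; the grip force is fixed at half the most. Time passes only in rows, so rows that repeat a pose let the fingers close. It gives the time, the measured TCP pose, the force and the opening at its end, in the units of the state.
- r.get_state(): the state, without advancing time (a new reading comes with each control period).
- cams.capture(name): name is "scene" or "top" or "wrist"; returns the picture (420x560x3 uint8, red, green, blue); there is no depth.
- cams.camera_params(name): a dict with "fx", "fy", "cx", "cy" (pixels), "k1" (the pictures are not rectified: a ray, as slopes to the right and down, at radius r is drawn at 1 + k1 r^2 times it, then the intrinsics apply), "pose" (4x4, takes a point from camera to world coordinates). Camera axes: x right, y up, looking along -z (the intrinsics and any distortion apply to the point x, -y, -z); pixel columns grow to the right and rows downward; lengths in m; the calibration is good to about 2 mm. A picture is of the moment at which its call begins: read the wrist's pose just before it. camera_params takes no time and is no camera call; for the wrist camera it gives the pose at the moment of the call.
- job.close_job(): hands the job in, once; it reports no verdict.
Trained networks look in the newest picture that a camera, given by its name, has taken for a name from the list of things; names that differ only in an ending like _2 or _b are one class to them, and where a whole thing is asked for, a point or a joint stands for the part that bears it (a point fixed in the world has none). Each returns a list of dicts, best first, with "confidence" (0 to 1); they miss things now and then, are a little off and sometimes report something else, mostly with a low value. They report only what shows in the picture. A call takes as long as a camera call. They do not tell look-alikes from the thing itself.
- search_frame(camera, name): "centre" ([column, row] in pixels, amid what is visible of it).
- mark_of(camera, name): "centre" ([column, row] in pixels: a listed point, or the origin of a listed thing).
The state is a dict: "clock": time; "joint_pos": joint angles; "joint_vel": joint speeds; "joint_torque": joint torques, N m; "position": TCP position; "tcp_rot": TCP orientation; "ft_force": force on the tool from outside, world axes, zero at the start; "wrist_torque": the same for the moment, N m; "grip_width": opening from 0.0 (shut) to 1.0 (fully open).
Only numpy, scipy, OpenCV 4.12 (cv2) and the standard library are available. Lean on these libraries where they do the work, as an engineer would, in place of code of your own. Each camera call takes 0.05 s, during which the arm holds its last target.

### The job

Finish loading the little wooden riser shelf and level it: stand the spice jar from the worktop at the knob-side end of the row on the shelf, upright, close beside the two jars and in line with them, and let go of it. Then lay the spirit level flat and lengthwise on the bare part of the board between the jars and the round black knob, and let go of it. Last, grip the knob from above, press it down until the springy board is fully seated on its foot, turn it until the bubble stands between the two black rings, and finish still gripping the knob and pressing it down, without disturbing the other things.

Things in the scene. Friction and masses are not known exactly. Their poses are not given: they have to be found in the camera images.
- shelf: fixed riser shelf, light wooden board 120 x 460 x 16 mm, its top about 70 mm over the worktop. Origin on the worktop under the board's centre; y along the board to its pivot (left) end, x across it away from the robot, z up. Pivot axis at y = +222, z = 62 mm; knob at y = -195 mm. A row of two spice jars stands near the pivot end.
- board_bare (a point): point on the board's top surface in the middle of its bare part between the jars and the knob (shelf y = -55 mm); y along the board towards the pivot, z out of the board's top. Bare length about 230 mm, width 120 mm.
- seat (a joint): spring lift of the board about its pivot, rad: 0.03 = free, knob end about 12.5 mm up; 0 = knob end pressed fully down, seated on its foot. With jars and level aboard, pressing on the knob begins to move it at about 3 N and seats it at about 8 N, then a hard stop. It springs back when let go.
- knob: round black knob on the board's right end, 41 mm across, 32 mm tall; underside 13 mm, top 45 mm over the board's top. Origin at its centre, 29 mm over the board, z = its axis (up). Clockwise from above raises the knob end: 12 mrad of board slope per rad; stays where left (0.12 N m). With the board seated, the knob end starts too low by about 0.5 to 1.25 rad of clockwise turn.
- level: spirit level, aluminium bar 160 long x 30 wide x 34 mm tall, 0.24 kg, with black ends and a green vial 80 mm long lying in its top (top of the vial 45 mm over the underside). Starts lying on the worktop at one side of the shelf. Origin at the centre of its underside; x along its length, z up. Either way round is good.
- bubble (a joint): position of the pale bubble (16 mm long) along the level's own x axis, m, 0 = centred, stops at +-0.026; it moves to the higher end, 1.4 mm for each mrad of slope, and settles in about one second. The inner faces of the two black rings stand at +-13 mm, so the bubble is between them within +-5 mm.
- jar_b: the spice jar to be placed, 41 mm across, 108 mm tall, 0.11 kg, screw cap at the top (from 87 mm up), starts upright on the worktop at the other side of the shelf. Origin at the centre of its underside, z up.
- jar_c: spice jar in the row on the shelf, the one nearer the knob, 44 mm across, 106 mm tall. Origin at the centre of its underside; its y axis runs along the board towards the other jar, x across the board.
- jar_a: spice jar in the row on the shelf, the one nearer the pivot end, 45 mm across, 108 mm tall, 52 mm from jar_c centre to centre. Origin at the centre of its underside.
- salt_shaker: bystander: glass salt shaker with grey top, 44 mm across, 90 mm tall, behind the shelf. Origin under its centre.
- tin_fish: bystander: flat round tin, 86 mm across, 40 mm tall, behind the shelf. Origin under its centre.
- tape_roll: bystander: roll of tape lying flat, 104 mm across, 25 mm tall, at the far right. Origin under its centre.
- mug_stained: bystander: two-tone mug, 90 x 130 x 105 mm, at the far right. Origin under its centre.
- teaspoon: bystander: teaspoon 130 mm long lying on the worktop, in front of the shelf. Origin under its centre.
There are look-alikes about, which are no part of the job. Leave any pink, purple or turquoise look-alike of the jar_b alone.

How it is judged:
On the way, in this order (a step that is already met when the one before it is completed fails the run):
1. the jar stands in the row on the shelf, let go (angle between jar_b's own z axis and vertical below 0.12 rad and horizontal distance between jar_b and jar_c below 0.064 m and y of jar_b in the frame of jar_c below -0.03 m and x of jar_b in the frame of jar_c between -0.013 and 0.013 m and z of jar_b in the frame of jar_c between -0.008 and 0.008 m and contact force between jar_b and the arm below 0.1 N and contact force between jar_b and the fingers below 0.1 N), for 0.2 s.
2. the level lies along the board's bare part, let go, with the jar still in the row (all of step 1 and z of level in the frame of board_bare between -0.005 and 0.005 m and x of level in the frame of board_bare between -0.05 and 0.05 m and y of level in the frame of board_bare between -0.07 and 0.07 m and angle between the x axis of level and the y axis of board_bare, either way round below 0.2 rad and angle between level's own z axis and vertical below 0.08 rad and contact force between level and the arm below 0.1 N and contact force between level and the fingers below 0.1 N), for 0.2 s.
3. the knob is gripped, the board pressed onto its foot and the bubble between the rings (all of step 2 and value of joint seat below 0.004 rad and value of joint bubble between -0.005 and 0.005 m and contact force between the fingers and knob above 2 N), for 0.5 s.
At the end, for the whole second after the job is handed in: Jar upright on the board, under 64 mm from jar_c's centre, within 13 mm of the row's line; row jars standing; level flat along the bare board (0.2 rad); both let go; board seated (seat under 0.004 rad), bubble within 5 mm of centre, fingers holding the knob (over 2 N) (all of step 3 and angle between each of jar_a, jar_c's own z axis and vertical below 0.12 rad); the arm keeps its last pose, push and grip.
It fails at once if one of the jars in the row was knocked over or shoved aside (over 30 mm) (distance of any of jar_a, jar_c from where it was at the start of the episode above 0.03 m).
It fails at once if a bystander was shoved (over 30 mm) (distance of any of salt_shaker, tin_fish, tape_roll, mug_stained, teaspoon from where it was at the start of the episode above 0.03 m).
It also fails if it takes over 70 s, if anything falls off the work surface, if the arm or the gripper's body presses on something with over 40 N, if the wrist force passes 120 N, or if a joint passes its speed limit or range.

## Working session

There is one attempt and no reset: what is moved stays moved. The work goes in short steps, Python scripts to look and compute and a tool call to move; the robot and the scene stay as the last step left them, time stands still between calls to the robot, and variables do not carry over. Pictures are saved under pics/ and viewed, and the job is handed in when it is done.

Besides the shell and the picture viewer there is one more tool, called after "Call:" as name([rows], argument=value, ...), one row to a line, values as JSON. apply_moves: Moves the arm, as the interface text tells. Its arguments: {"type":"object","properties":{"commands":{"type":"array"},"grip":{"type":"number"}},"required":["commands"]}

```bash
mkdir -p pics; ls
python3 - <<'E'
from workcell import r,cams,job,search_frame,mark_of
import cv2
print(r.get_state())
for n in ("scene","top","wrist"):
    im=cams.capture(n); cv2.imwrite(f"pics/{n}0.png",im[:,:,::-1])
    p=cams.camera_params(n); print(n,p)
    if n!="wrist":
        for t in ("jar_b","jar_c","jar_a","level","knob","board_bare","shelf","teaspoon","salt_shaker","tin_fish"):
            print(t,[(([round(float(v)) for v in d["centre"]]),round(d["confidence"],2)) for d in mark_of(n,t)][:5])
print(r.get_state()["clock"])
E
```

```text
pics
{'clock': 0.0, 'joint_pos': array([-1.45061322e+00,  2.59190066e-01,  2.07773214e-02,  1.33368042e+00,
        4.87018293e-06,  1.41823911e+00]), 'joint_vel': array([ 0.00048284, -0.00247369, -0.00232376,  0.00194467,  0.0010944 ,
        0.00060522]), 'joint_torque': array([-1.48973922e-03, -5.55634975e+01,  3.44534218e+01,  1.35059597e-02,
       -4.62580749e-05, -6.70920514e-06]), 'position': array([ 0.14814164, -0.52939777,  0.23067344]), 'tcp_rot': array([ 9.90715782e-01,  1.35947852e-01,  1.29302906e-05, -6.48293554e-04]), 'ft_force': array([-0.01246506, -0.43234819, -0.81277482]), 'wrist_torque': array([-0.00269236, -0.02832714, -0.01086112]), 'grip_width': 1.0020526841422324}
scene {'fx': 515.7620996826256, 'fy': 515.7620996826256, 'cx': 285.82008854720266, 'cy': 202.06283198419015, 'k1': -0.07884655543599008, 'pose': array([[-0.67030036,  0.51095679, -0.53816409, -0.50073961],
       [-0.74180207, -0.4815446 ,  0.46673814,  0.79096815],
       [-0.02066699,  0.71206598,  0.70180832,  1.32872692],
       [ 0.        ,  0.        ,  0.        ,  1.        ]])}
jar_b [([16
[... 1357 characters left out ...]
 0.73)]
shelf [([267, 232], 0.65), ([431, 210], 0.59)]
teaspoon [([224, 267], 0.59), ([427, 256], 0.44)]
salt_shaker [([286, 184], 0.58)]
tin_fish [([217, 220], 0.69), ([243, 187], 0.65), ([224, 265], 0.24)]
wrist {'fx': 369.3728473280405, 'fy': 369.3728473280405, 'cx': 280.85113220138686, 'cy': 211.57273819838758, 'k1': -0.004984583674038826, 'pose': array([[ 2.69473653e-01,  9.24505779e-01,  2.69579331e-01,
         2.16219540e-01],
       [-9.63007595e-01,  2.58534810e-01,  7.60008170e-02,
        -5.09670834e-01],
       [ 5.67553564e-04, -2.80087161e-01,  9.59974406e-01,
         3.72007223e-01],
       [ 0.00000000e+00,  0.00000000e+00,  0.00000000e+00,
         1.00000000e+00]])}
1.15
```

Run:
```python
import cv2
a=cv2.imread("pics/top0.png"); c=a[150:310,70:470]; cv2.imwrite("pics/top0c.png",cv2.resize(c,None,fx=2,fy=2,interpolation=cv2.INTER_CUBIC))
a=cv2.imread("pics/scene0.png"); c=a[110:330,110:450]; cv2.imwrite("pics/scene0c.png",cv2.resize(c,None,fx=2.3,fy=2.3,interpolation=cv2.INTER_CUBIC))
```

```text
(no output)
```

View pics/top0c.png

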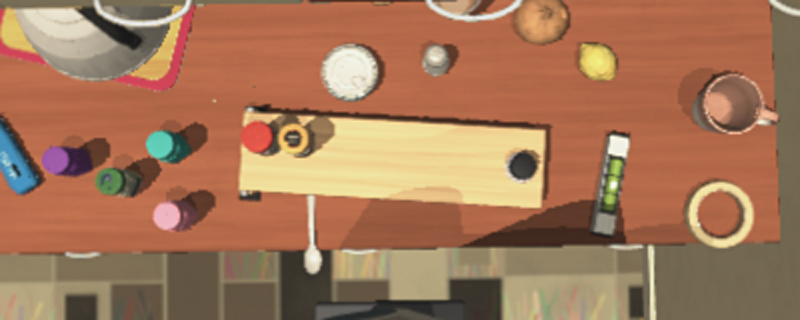

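View pics/scene0c.png

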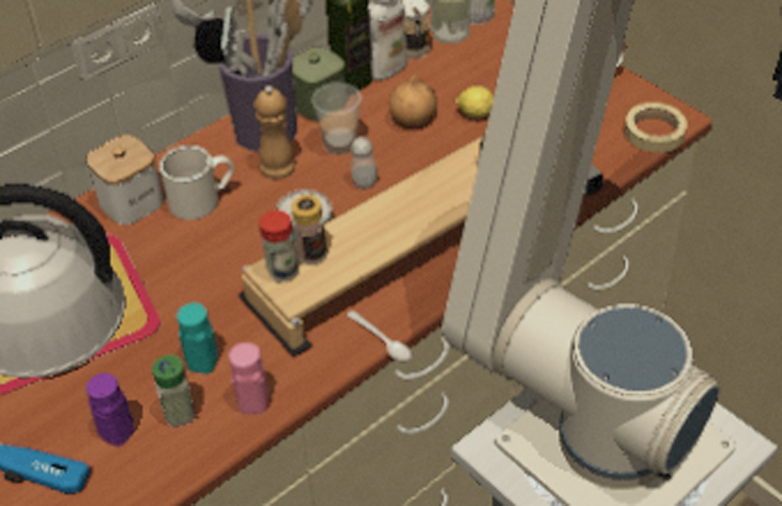

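```bash
cat > h.py <<'E'
import numpy as np,cv2
from workcell import r,cams,job,search_frame,mark_of
def p2w(P,px,z):
    K=np.array([[P['fx'],0,P['cx']],[0,P['fy'],P['cy']],[0,0,1]])
    s=cv2.undistortPoints(np.array([[px]],float),K,np.array([P['k1'],0,0,0,0.]))[0,0]
    T=P['pose']; d=T[:3,:3]@np.array([s[0],-s[1],-1]); o=T[:3,3]
    return (o+d*(z-o[2])/d[2])[:2] 
def w2p(P,X):
    T=P['pose']; c=T[:3,:3].T@(np.array(X,float)-T[:3,3]); a=np.array([c[0],-c[1]])/-c[2]
    a=a*(1+P['k1']*(a@a)); return np.array([P['fx']*a[0]+P['cx'],P['fy']*a[1]+P['cy']])
def tool(delta,st=None):
    "world delta -> tool cm"
    from scipy.spatial.transform import Rotation as R
    st=st or r.get_state(); return R.from_quat(st['tcp_rot']).inv().apply(delta)*100
E
python3 - <<'E'
from h import *
P=cams.camera_params("top");S=cams.camera_params("scene")
C=lambda x,y:(x/2+70-.25,y/2+150-.25)
for n,x,y,z in [("green cap",118,180,.108),("purple",65,160,.108),("teal",166,145,.108),("pink",175,215,.108),("red",258,136,.178),("yel",294,138,.176),("knob",522,165,.125),("knobbase",522,165,.116),
 ("bR far",546,128,.08),("bR near",543,207,.08),("bL far",248,110,.07),("bL near",240,191,.07),("lev far",620,136,.034),("lev near",602,230,.034),("lev farL",611,134,.034),("lev farR",629,136,.034),("lev nearL",592,232,.034),("lev nearR",612,234,.034),("spoon top",311,195,.003),("spoon",313,262,.003),("tape",720,214,.025),("salt",437,58,.09),("tin",350,72,.04)]:
    w=p2w(P,C(x,y),z); print(n,w.round(4), w2p(S,[*w,z]).round())
for px in [(160,297),(219,284),(188,290),(197,268)]: print(p2w(S,px,0).round(3))
for px in [(108,233),(206,220),(163,258),(134,240),(162,226)]: print('top',p2w(P,px,0).round(3))
E
```

```text
green cap [0.4376 0.3818] [187. 266.]
purple [0.4685 0.4614] [159. 274.]
teal [0.4884 0.3102] [196. 244.]
pink [0.3847 0.2969] [219. 261.]
red [0.4942 0.1625] [230. 205.]
yel [0.4907 0.1121] [243. 198.]
knob [ 0.4498 -0.2141] [323. 170.]
knobbase [ 0.4502 -0.2152] [324. 172.]
bR far [ 0.507  -0.2571] [320. 167.]
bR near [ 0.3881 -0.2496] [342. 184.]
bL far [0.5425 0.1943] [217. 225.]
bL near [0.4194 0.2071] [237. 247.]
lev far [ 0.4964 -0.3791] [344. 163.]
lev near [ 0.3509 -0.3469] [367. 185.]
lev farL [ 0.4998 -0.3652] [341. 164.]
lev farR [ 0.4962 -0.3933] [347. 161.]
lev nearL [ 0.3481 -0.3312] [365. 188.]
lev nearR [ 0.3445 -0.3622] [371. 184.]
spoon top [0.4128 0.1061] [263. 246.]
spoon [0.3072 0.1041] [284. 263.]
tape [ 0.3723 -0.535 ] [395. 162.]
salt [ 0.6145 -0.0941] [268. 171.]
tin [0.6025 0.04  ] [242. 200.]
[0.474 0.478]
[0.389 0.311]
[0.437 0.398]
[0.49  0.325]
top [0.464 0.481]
top [0.5   0.167]
top [0.382 0.305]
top [0.44  0.397]
top [0.483 0.308]
```

Run:
```python
import cv2
a=cv2.imread("pics/top0.png"); c=a[205:275,90:180]
b=cv2.imread("pics/scene0.png"); d=b[240:310,140:230]
cv2.imwrite("pics/jz.png",cv2.hconcat([cv2.resize(c,(400,311),interpolation=cv2.INTER_CUBIC),cv2.resize(d,(400,311),interpolation=cv2.INTER_CUBIC)]))
```

```text
(no output)
```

View pics/jz.png

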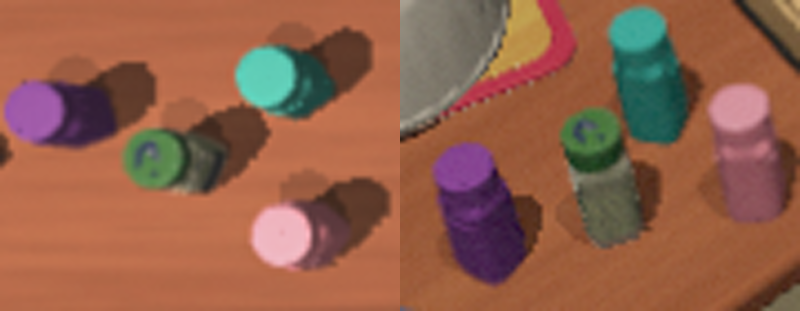

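Candidates in top view: purple (98,230), teal (150,222), pink (154,258), green-capped (125,240). The green-capped glass jar is jar_b: the other three have the excluded colours, and the enlarged crop confirms it. Next I refine the other positions.

Run:
```python
from h import *
P=cams.camera_params("top")
print(p2w(P,(124.7,240.5),.108),p2w(P,(134,240),0))
a=cv2.imread("pics/top0.png")
cv2.imwrite("pics/z1.png",cv2.resize(a[195:255,185:265],(800,600),interpolation=cv2.INTER_CUBIC))
cv2.imwrite("pics/z2.png",cv2.resize(a[205:275,320:400],(800,700),interpolation=cv2.INTER_CUBIC)[:600])
```

```text
[0.4355616  0.39389623] [0.44019353 0.39747418]
```

View pics/z1.png

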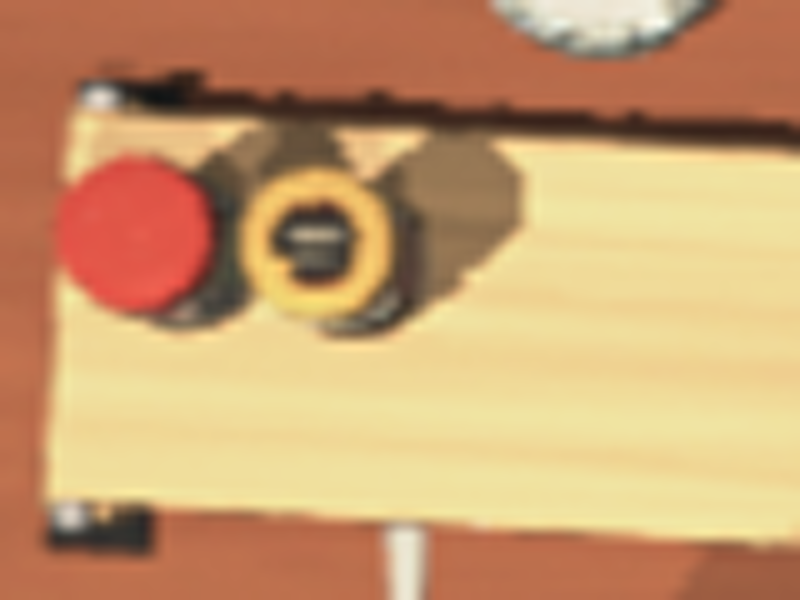

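View pics/z2.png

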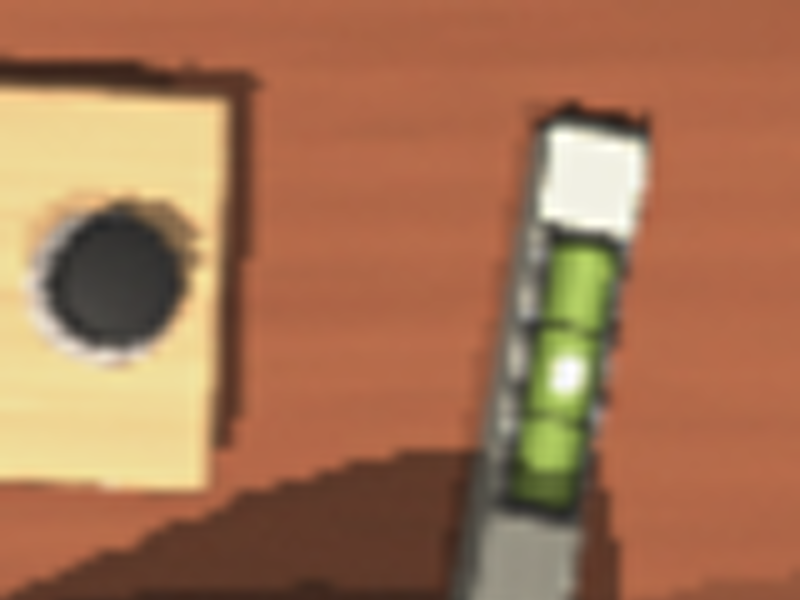

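Run:
```python
from h import *
P=cams.camera_params("top")
o=-.45
for n,x,y,z in [("red",198.5,218.4,.178),("yel",216.7,219.4,.1775),("knob",331.5,233.3,.126),("FL",192.5,206,.071),("NL",189.8,245.5,.071),("FR",343,214.7,.078),("NR",341,254,.078),("levFL",374.3,217.2,.034),("levFR",384.5,217.2,.034),("vial",376.5,242.5,.044),("vialF",378.7,229.2,.04),("vialN",374,255.8,.04),("bare",287.5,232.5,.076)]:
    print(n,p2w(P,(x+o,y+o),z).round(4))
```

```text
red [0.4937 0.1645]
yel [0.4901 0.1133]
knob [ 0.448  -0.2148]
FL [0.54   0.1993]
NL [0.4201 0.2081]
FR [ 0.5057 -0.2567]
NR [ 0.3872 -0.2478]
levFL [ 0.4998 -0.3608]
levFR [ 0.4993 -0.3927]
vial [ 0.4207 -0.3632]
vialF [ 0.4619 -0.3721]
vialN [ 0.3799 -0.3551]
bare [ 0.4546 -0.0881]
```

Call:
apply_moves([
  [[37,-39,-4],[0,0,-35]],
  [[37,-39,-4],[0,0,-35]],
  [[37,-39,-4],[0,0,-35]],
  [[37,-39,-4],[0,0,-35]],
  [[37,-39,-4],[0,0,-35]],
  [[37,-39,-4],[0,0,-35]],
  [[37,-39,-4],[0,0,-35]],
  [[52.8,-81.2,-4],[0,0,-70]],
  [[52.8,-81.2,-4],[0,0,-70]],
  [[52.8,-81.2,-4],[0,0,-70]],
  [[52.8,-81.2,-4],[0,0,-70]],
  [[52.8,-81.2,-4],[0,0,-70]],
  [[52.8,-81.2,-4],[0,0,-70]],
  [[52.8,-81.2,-4],[0,0,-70]],
  [[52.8,-81.2,3],[0,0,-70]],
  [[52.8,-81.2,6],[0,0,-70]],
], grip=8.5)

```text
clock: 3.15
position: [0.4361, 0.3829, 0.1884]
tcp_rot: [0.733, 0.68, 0.001, 0.0]
ft_force: [0.7, -0.5, -0.6]
grip_width: 0.994
```

Run:
```python
from h import *
s=r.get_state(); print(s['clock'],s['position'].round(4),s['tcp_rot'].round(4),s['joint_pos'].round(2))
P=cams.camera_params("wrist"); im=cams.capture("wrist"); cv2.imwrite("pics/w1.png",im[:,:,::-1])
for d in mark_of("wrist","jar_b")[:4]: print(d['centre'],d['confidence'],p2w(P,d['centre'],0))
print(w2p(P,[.4375,.395,.108]))
```

```text
3.15 [0.4361 0.3829 0.1884] [7.331e-01 6.801e-01 1.500e-03 2.000e-04] [0.58 0.32 0.   1.25 0.   2.22]
[342.8, 244.1] 0.83 [0.49071576 0.32239964]
[283.2, 167.6] 0.82 [0.43943496 0.39984295]
[235.5, 263.2] 0.76 [0.38663255 0.31050081]
[313.5, 72.7] 0.68 [0.47058832 0.47774718]
[282.10743762 204.16190843]
```

View pics/w1.png

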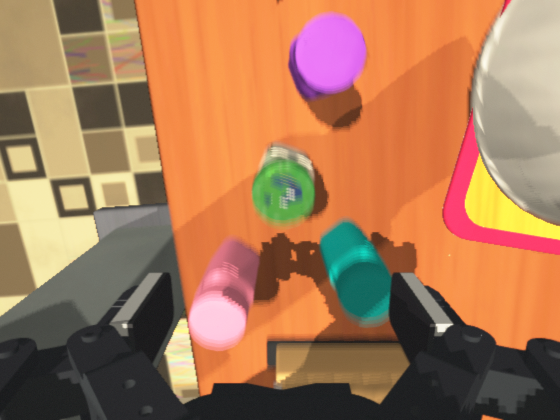

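Call:
apply_moves([
  [[0,0,0],[0,0,0]],
  [[0,0,0],[0,0,0]],
])

```text
clock: 3.5
position: [0.4361, 0.3796, 0.1902]
tcp_rot: [0.734, 0.679, 0.001, 0.0]
ft_force: [1.1, 0.3, 0.7]
grip_width: 0.994
```

Run:
```python
from h import *
s=r.get_state(); print(s['clock'],s['position'].round(4),s['tcp_rot'].round(4),s['joint_pos'].round(2))
P=cams.camera_params("wrist"); im=cams.capture("wrist"); cv2.imwrite("pics/w2.png",im[:,:,::-1])
for d in mark_of("wrist","jar_b")[:4]: print(d['centre'],d['confidence'],p2w(P,d['centre'],0))
g=cv2.inRange(cv2.cvtColor(im,cv2.COLOR_RGB2HSV),(45,90,40),(75,255,255)); n,l,st,c=cv2.connectedComponentsWithStats(g)
i=1+st[1:,4].argmax(); print(st[i],c[i],p2w(P,c[i],.104))
print(tool(np.array([.438,.397,.056])-s['position'],s))
```

```text
3.5 [0.4361 0.3796 0.1902] [7.338e-01 6.793e-01 1.100e-03 3.000e-04] [ 0.57  0.32  0.    1.25 -0.    2.22]
[309.5, 69.6] 0.96 [0.46761741 0.47711435]
[343.4, 240.5] 0.85 [0.4914284  0.32181469]
[240.5, 257.9] 0.63 [0.39150671 0.31157999]
[281.1, 167.0] 0.6 [0.43750768 0.39684869]
[ 252  156   63   68 2802] [281.99750178 190.10135617] [0.43801762 0.39926628]
[ 1.73467852  0.02901086 13.42083999]
```

Call:
apply_moves([
  [[1.8,0,0],[0,0,0]],
  [[1.8,0,4],[0,0,0]],
  [[1.8,0,9],[0,0,0]],
  [[1.8,0,12.5],[0,0,0]],
  [[1.8,0,13.4],[0,0,0]],
  [[1.8,0,13.4],[0,0,0]],
])

```text
clock: 4.35
position: [0.4373, 0.3985, 0.0552]
tcp_rot: [0.734, 0.68, 0.0, -0.0]
ft_force: [0.5, -0.1, 1.0]
grip_width: 0.991
```

Call:
apply_moves([
  [[0,0,0],[0,0,0]],
  [[0,0,0],[0,0,0]],
  [[0,0,0],[0,0,0]],
  [[0,0,0],[0,0,0]],
], grip=3.3)

```text
clock: 4.85
position: [0.4376, 0.3985, 0.0561]
tcp_rot: [0.734, 0.68, 0.001, 0.0]
ft_force: [-1.2, -0.3, 6.9]
grip_width: 0.497
```

Call:
apply_moves([
  [[0,0,-6],[0,0,0]],
  [[0,0,-12],[0,0,0]],
  [[0,0,-18],[0,0,0]],
  [[-2,0,-21.5],[0,0,0]],
  [[-8,2,-21.5],[0,0,0]],
  [[-14,3.5,-21.5],[0,0,0]],
  [[-20,5,-21.5],[0,0,0]],
  [[-26,6.5,-21.5],[0,0,0]],
  [[-31,7,-21.5],[0,0,0]],
  [[-33.4,7.4,-21.5],[0,0,0]],
  [[-33.4,7.4,-21.5],[0,0,0]],
  [[-33.4,7.4,-21.5],[0,0,0]],
])

```text
clock: 6.35
position: [0.4852, 0.0598, 0.2699]
tcp_rot: [0.734, 0.68, 0.0, 0.0]
ft_force: [0.0, 0.2, -1.2]
grip_width: 0.494
```

Run:
```python
from h import *
s=r.get_state(); print(s['clock'],s['position'].round(4),s['grip_width'],s['ft_force'])
P=cams.camera_params("wrist"); im=cams.capture("wrist"); cv2.imwrite("pics/w3.png",im[:,:,::-1])
for d in mark_of("wrist","jar_c")[:4]: print(d['centre'],d['confidence'],p2w(P,d['centre'],0.071))
im=cams.capture("top");cv2.imwrite("pics/t3.png",cv2.resize(im[180:280,160:360,::-1],(800,400),interpolation=cv2.INTER_CUBIC))
```

```text
6.35 [0.4852 0.0598 0.2699] 0.49409090040628817 [ 0.00679835  0.2120666  -1.19560142]
[282.4, 127.6] 0.97 [0.49002475 0.11089532]
[284.1, 61.3] 0.9 [0.49564865 0.16615758]
[282.8, 235.1] 0.67 [0.48271471 0.00865359]
```

View pics/w3.png

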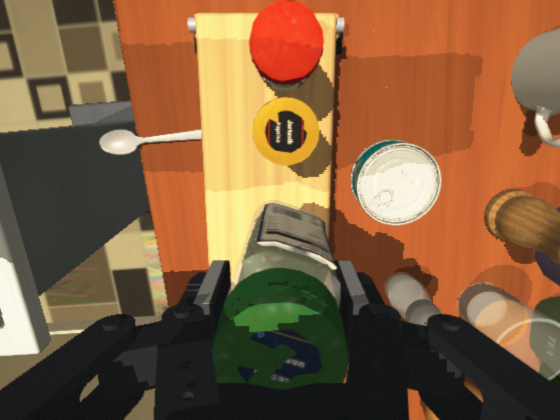

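View pics/t3.png

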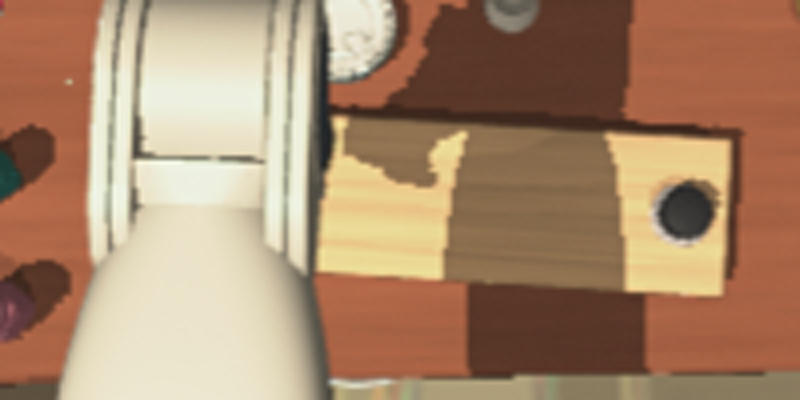

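Call:
apply_moves([
  [[0,0,5],[0,0,0]],
  [[0,0,9.5],[0,0,0]],
  [[0,0,12],[0,0,0]],
  [[0,0,13.2],[0,0,0]],
  [[0,0,13.6],[0,0,0]],
  [[0,0,13.8],[0,0,0]],
  [[0,0,13.9],[0,0,0]],
])

```text
clock: 7.38
position: [0.4857, 0.0594, 0.1313]
tcp_rot: [0.734, 0.68, 0.0, 0.001]
ft_force: [-0.1, 0.0, 0.4]
grip_width: 0.493
```

Call:
apply_moves([
  [[0,0,0.1],[0,0,0]],
  [[0,0,0.2],[0,0,0]],
  [[0,0,0.2],[0,0,0]],
])

```text
clock: 7.75
position: [0.4853, 0.0593, 0.1287]
tcp_rot: [0.734, 0.68, 0.0, 0.0]
ft_force: [0.5, -1.3, -1.0]
grip_width: 0.492
```

Call:
apply_moves([
  [[0,0,0.1],[0,0,0]],
  [[0,0,0.2],[0,0,0]],
  [[0,0,0.2],[0,0,0]],
])

```text
clock: 8.12
position: [0.4861, 0.0594, 0.128]
tcp_rot: [0.734, 0.68, 0.001, 0.001]
ft_force: [-1.3, 1.0, 12.8]
grip_width: 0.491
```

Call:
apply_moves([
  [[0,0,-0.15],[0,0,0]],
  [[0,0,-0.15],[0,0,0]],
  [[0,0,-0.15],[0,0,0]],
  [[0,0,-0.15],[0,0,0]],
], grip=8.5)

```text
clock: 8.62
position: [0.4852, 0.0594, 0.1279]
tcp_rot: [0.734, 0.68, -0.0, -0.0]
ft_force: [-0.5, 0.1, -1.1]
grip_width: 0.996
```

Call:
apply_moves([
  [[0,0,-3],[0,0,0]],
  [[0,0,-7],[0,0,0]],
  [[0,0,-12],[0,0,0]],
  [[0,0,-14],[0,0,0]],
])

```text
clock: 9.12
position: [0.4859, 0.0594, 0.2708]
tcp_rot: [0.734, 0.68, 0.001, 0.001]
ft_force: [0.5, -0.3, -1.2]
grip_width: 0.995
```

Run:
```python
from h import *
s=r.get_state(); print(s['clock'],s['position'].round(4),s['grip_width'],s['ft_force'])
P=cams.camera_params("wrist"); im=cams.capture("wrist"); cv2.imwrite("pics/w4.png",im[:,:,::-1])
for d in mark_of("wrist","jar_c")[:4]: print(d['centre'],d['confidence'],p2w(P,d['centre'],0.073))
```

```text
9.125 [0.4859 0.0594 0.2708] 0.9952058414162699 [ 0.53147506 -0.29689695 -1.15602454]
[280.3, 177.7] 0.88 [0.48601638 0.06517925]
[283.2, 60.8] 0.67 [0.49623526 0.16597167]
[283.3, 126.1] 0.58 [0.49227659 0.11167538]
[384.1, 177.2] 0.19 [0.582379   0.05824814]
```

View pics/w4.png

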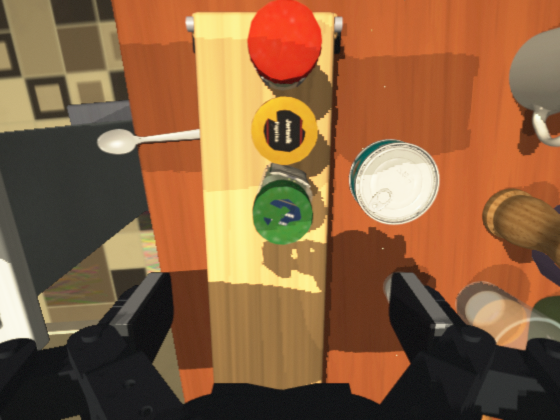

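Image shows the green-capped jar standing in the row (283,212) next to yellow (285,130) and red (285,40). Next, the level.

Call:
apply_moves([
  [[-5,0,0],[0,0,10]],
  [[-10,-1,0],[0,0,20]],
  [[-15,-1,0],[0,0,30]],
  [[-20,-1.5,0],[0,0,40]],
  [[-25,-2,0],[0,0,50]],
  [[-30,-2.5,0],[0,0,60]],
  [[-35,-3,0],[0,0,70]],
  [[-40,-3,2],[0,0,80]],
  [[-42.5,-3.2,6],[0,0,90]],
  [[-42.5,-3.2,10],[0,0,97]],
  [[-42.5,-3.2,12],[0,0,97]],
  [[-42.5,-3.2,12],[0,0,97]],
  [[-42.5,-3.2,12],[0,0,97]],
])

```text
clock: 10.85
position: [0.4211, -0.362, 0.1484]
tcp_rot: [0.995, -0.099, 0.0, 0.0]
ft_force: [0.0, -0.1, 0.7]
grip_width: 0.992
```

Run:
```python
from h import *
s=r.get_state(); print(s['clock'],s['position'].round(4),s['tcp_rot'].round(4),s['joint_pos'].round(2))
P=cams.camera_params("wrist"); im=cams.capture("wrist"); cv2.imwrite("pics/w5.png",im[:,:,::-1])
for d in mark_of("wrist","level")[:4]: print(d['centre'],d['confidence'],p2w(P,d['centre'],0.0))
```

```text
10.85 [ 0.4211 -0.362   0.1484] [ 9.951e-01 -9.890e-02  1.000e-04  1.000e-04] [-0.86  0.3  -0.13  1.14 -0.    2.48]
[283.2, 194.2] 0.97 [ 0.42167025 -0.36352175]
```

View pics/w5.png

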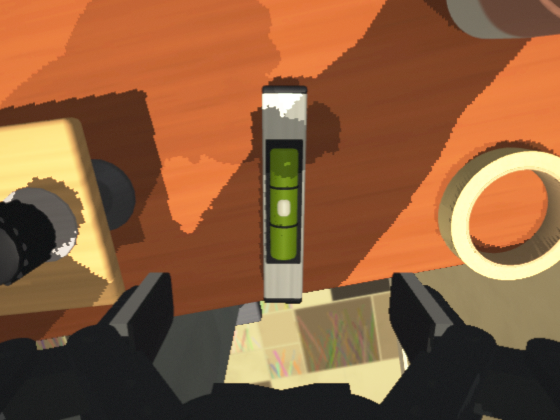

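The level runs vertically between the fingers (centre 283,205), aligned and centred. Descending.

Call:
apply_moves([
  [[0,0.1,5],[0,0,0]],
  [[0,0.1,10],[0,0,0]],
  [[0,0.1,13],[0,0,0]],
  [[0,0.1,13.8],[0,0,0]],
  [[0,0.1,13.8],[0,0,0]],
])

```text
clock: 11.58
position: [0.4212, -0.3634, 0.0109]
tcp_rot: [0.995, -0.099, 0.0, 0.0]
ft_force: [-1.4, 0.6, 0.2]
grip_width: 0.991
```

Call:
apply_moves([
  [[0,0,0],[0,0,0]],
  [[0,0,0],[0,0,0]],
  [[0,0,0],[0,0,0]],
  [[0,0,0],[0,0,0]],
  [[0,0,0],[0,0,0]],
], grip=2.2)

```text
clock: 12.2
position: [0.4211, -0.3633, 0.011]
tcp_rot: [0.995, -0.099, 0.001, 0.0]
ft_force: [-0.9, 0.4, 6.7]
grip_width: 0.334
```

Call:
apply_moves([
  [[0,0,-6],[0,0,0]],
  [[0,0,-12],[0,0,0]],
  [[0,0,-19],[0,0,-9]],
  [[-0.2,-3,-19],[0,0,-19]],
  [[-0.4,-6,-19],[0,0,-29]],
  [[-0.6,-9,-19],[0,0,-39]],
  [[-0.8,-13,-19],[0,0,-49]],
  [[-1.1,-17,-19],[0,0,-59]],
  [[-1.4,-21,-19],[0,0,-69]],
  [[-1.6,-25,-19],[0,0,-79]],
  [[-1.8,-28.3,-19],[0,0,-89]],
  [[-1.8,-28.3,-18],[0,0,-97]],
  [[-1.8,-28.3,-15],[0,0,-97]],
  [[-1.8,-28.3,-12],[0,0,-97]],
  [[-1.8,-28.3,-12],[0,0,-97]],
])

```text
clock: 14.08
position: [0.4575, -0.0814, 0.1286]
tcp_rot: [0.734, 0.68, -0.001, -0.002]
ft_force: [-0.2, 0.0, -1.7]
grip_width: 0.34
```

Run:
```python
from h import *
s=r.get_state(); print(s['clock'],s['position'].round(4),s['tcp_rot'].round(4),s['joint_pos'].round(2),s['grip_width'])
P=cams.camera_params("wrist"); im=cams.capture("wrist"); cv2.imwrite("pics/w6.png",im[:,:,::-1])
```

```text
14.075 [ 0.4575 -0.0814  0.1286] [ 0.7335  0.6796 -0.001  -0.0019] [-0.36  0.17 -0.36  1.04 -0.    1.29] 0.33970954283848914
```

View pics/w6.png

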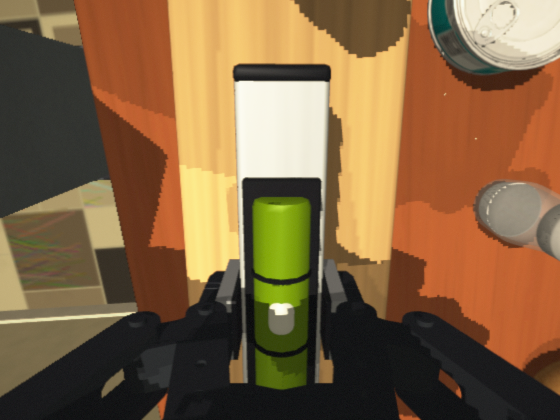

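Call:
apply_moves([
  [[0,0,2],[0,0,0]],
  [[0,0,3.2],[0,0,0]],
  [[0,0,3.6],[0,0,0]],
  [[0,0,3.8],[0,0,0]],
  [[0,0,3.9],[0,0,0]],
  [[0,0,3.9],[0,0,0]],
])

```text
clock: 14.88
position: [0.4591, -0.082, 0.0914]
tcp_rot: [0.734, 0.68, 0.0, 0.0]
ft_force: [-0.6, -0.1, -1.7]
grip_width: 0.338
```

Call:
apply_moves([
  [[0,0,0.15],[0,0,0]],
  [[0,0,0.3],[0,0,0]],
  [[0,0,0.3],[0,0,0]],
])

```text
clock: 15.25
position: [0.4588, -0.0819, 0.088]
tcp_rot: [0.734, 0.68, -0.0, -0.0]
ft_force: [-0.0, 0.2, -1.5]
grip_width: 0.339
```

Call:
apply_moves([
  [[0,0,0.15],[0,0,0]],
  [[0,0,0.3],[0,0,0]],
  [[0,0,0.3],[0,0,0]],
])

```text
clock: 15.62
position: [0.4592, -0.082, 0.0853]
tcp_rot: [0.733, 0.68, 0.0, 0.0]
ft_force: [-0.0, 1.4, 2.3]
grip_width: 0.338
```

Call:
apply_moves([
  [[0,0,0.1],[0,0,0]],
  [[0,0,0.1],[0,0,0]],
])

```text
clock: 15.88
position: [0.459, -0.0819, 0.0842]
tcp_rot: [0.734, 0.68, 0.0, 0.0]
ft_force: [0.6, 2.0, 3.4]
grip_width: 0.338
```

Call:
apply_moves([
  [[0,0,0],[0,0,0]],
  [[0,0,0],[0,0,0]],
  [[0,0,0],[0,0,0]],
  [[0,0,0],[0,0,0]],
], grip=8.5)

```text
clock: 16.38
position: [0.4589, -0.082, 0.084]
tcp_rot: [0.734, 0.68, -0.0, -0.0]
ft_force: [-0.9, 0.2, 0.3]
grip_width: 0.993
```

Call:
apply_moves([
  [[0,0,-3],[0,0,0]],
  [[0,0,-8],[0,0,0]],
  [[0,0,-14],[0,0,0]],
  [[0,0,-15],[0,0,0]],
  [[0,0,-15],[0,0,0]],
])

```text
clock: 17.0
position: [0.4591, -0.082, 0.2342]
tcp_rot: [0.734, 0.68, 0.0, 0.0]
ft_force: [-0.3, -0.2, -0.5]
grip_width: 0.997
```

Run:
```python
from h import *
s=r.get_state(); print(s['clock'],s['position'].round(4),s['tcp_rot'].round(4),s['joint_pos'].round(2),s['grip_width'])
P=cams.camera_params("wrist"); im=cams.capture("wrist"); cv2.imwrite("pics/w7.png",im[:,:,::-1])
for n,z in (("level",.075),("jar_c",.073),("knob",.108)):
  for d in mark_of("wrist",n)[:4]: print(n,d['centre'],d['confidence'],p2w(P,d['centre'],z))
```

```text
17.0 [ 0.4591 -0.082   0.2342] [7.336e-01 6.796e-01 2.000e-04 4.000e-04] [-0.36  0.11 -0.16  1.3  -0.    1.29] 0.9967016040250009
level [282.7, 189.4] 0.68 [ 0.46051028 -0.07868023]
jar_c [305.2, 3.6] 0.65 [0.48732993 0.05853632]
knob [282.7, 356.1] 0.93 [ 0.45003872 -0.21594316]
```

View pics/w7.png

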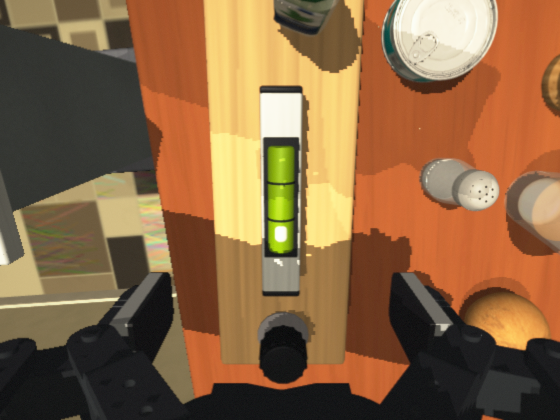

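Level lies along the board (vial centre ~282,200) with the bubble at the knob end (280,234); the jar is visible at (305,10). Next, the knob at (282,340).

Call:
apply_moves([
  [[-6,0,0],[0,0,0]],
  [[-11,0,0],[0,0,0]],
  [[-13.4,0,3],[0,0,0]],
  [[-13.4,0,7],[0,0,0]],
  [[-13.4,0,7],[0,0,0]],
  [[-13.4,0,7],[0,0,0]],
])

```text
clock: 17.95
position: [0.449, -0.2155, 0.1649]
tcp_rot: [0.733, 0.68, 0.0, 0.0]
ft_force: [-0.1, 0.5, 1.0]
grip_width: 0.998
```

Run:
```python
from h import *
s=r.get_state(); print(s['clock'],s['position'].round(4),s['tcp_rot'].round(4),s['joint_pos'].round(2),s['ft_force'])
P=cams.camera_params("wrist"); im=cams.capture("wrist"); cv2.imwrite("pics/w8.png",im[:,:,::-1])
for n,z in (("knob",.107),):
  for d in mark_of("wrist",n)[:4]: print(n,d['centre'],d['confidence'],p2w(P,d['centre'],z))
im=cams.capture("top");cv2.imwrite("pics/t8.png",cv2.resize(im[190:270,180:380,::-1],(800,320),interpolation=cv2.INTER_CUBIC))
im2=cams.capture("scene");cv2.imwrite("pics/s8.png",cv2.resize(im2[130:260,210:410,::-1],(800,520),interpolation=cv2.INTER_CUBIC))
```

```text
17.95 [ 0.449  -0.2155  0.1649] [0.7334 0.6798 0.     0.    ] [-0.62  0.2  -0.23  1.14  0.    1.03] [-0.13115237  0.45218999  1.00477878]
knob [285.9, 236.3] 0.57 [ 0.45134881 -0.21653635]
```

View pics/w8.png

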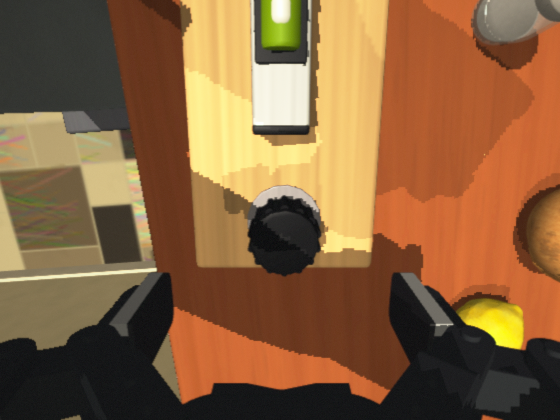

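View pics/t8.png

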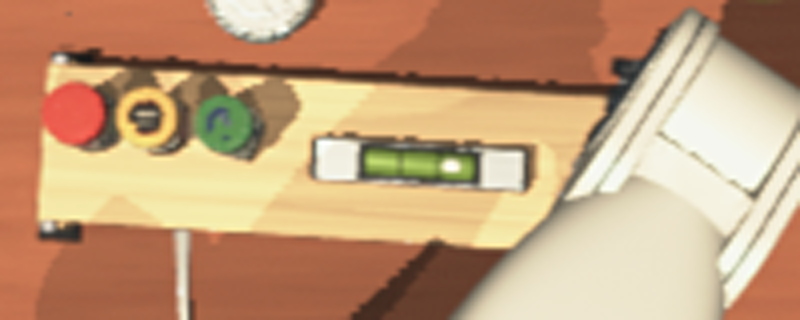

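View pics/s8.png

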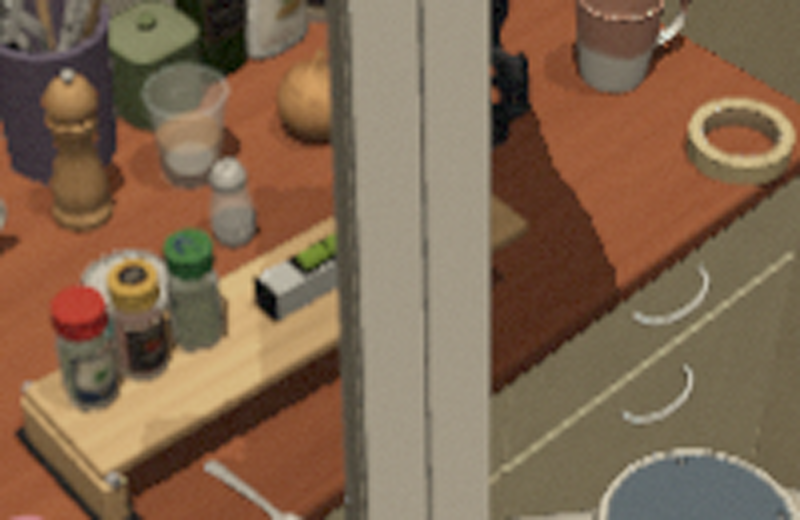

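Top view shows the vial clearly with the bubble at the knob end (452,166 in the crop). The knob (285,236) is centred between the fingers. Descend and grip.

Call:
apply_moves([
  [[0,0.1,4],[0,0,0]],
  [[0,0.1,6.5],[0,0,0]],
  [[0,0.1,7.1],[0,0,0]],
  [[0,0.1,7.1],[0,0,0]],
])

```text
clock: 18.65
position: [0.4501, -0.2157, 0.0938]
tcp_rot: [0.733, 0.68, 0.0, 0.0]
ft_force: [0.3, -0.4, 0.5]
grip_width: 0.993
```

Call:
apply_moves([
  [[0,0,0],[0,0,0]],
  [[0,0,0],[0,0,0]],
  [[0,0,0],[0,0,0]],
  [[0,0,0],[0,0,0]],
  [[0,0,0],[0,0,0]],
], grip=3)

```text
clock: 19.27
position: [0.4499, -0.2159, 0.0934]
tcp_rot: [0.734, 0.68, 0.0, 0.0]
ft_force: [0.3, -0.8, 3.2]
grip_width: 0.43
```

Call:
apply_moves([
  [[0,0,0.4],[0,0,0]],
  [[0,0,0.8],[0,0,0]],
  [[0,0,1.0],[0,0,0]],
  [[0,0,1.0],[0,0,0]],
])

```text
clock: 19.77
position: [0.4502, -0.2168, 0.0835]
tcp_rot: [0.734, 0.679, -0.0, 0.001]
ft_force: [0.5, -6.2, 8.1]
grip_width: 0.43
```

Call:
apply_moves([
  [[0,0,0.15],[0,0,0]],
  [[0,0,0.3],[0,0,0]],
  [[0,0,0.3],[0,0,0]],
])

```text
clock: 20.15
position: [0.4506, -0.217, 0.081]
tcp_rot: [0.734, 0.679, -0.0, 0.002]
ft_force: [-0.9, -5.9, 12.7]
grip_width: 0.427
```

Call:
apply_moves([
  [[0,0,0.1],[0,0,0]],
  [[0,0,0.2],[0,0,0]],
  [[0,0,0.2],[0,0,0]],
  [[0,0,0.2],[0,0,0]],
])

```text
clock: 20.65
position: [0.4514, -0.2172, 0.0802]
tcp_rot: [0.734, 0.68, 0.0, 0.003]
ft_force: [-0.5, -3.4, 22.8]
grip_width: 0.429
```

```bash
cat > bub.py <<'E'
from h import *
import sys
t=sys.argv[1]
s=r.get_state(); print(s['clock'],s['position'].round(4),s['tcp_rot'].round(4),s['ft_force'].round(1),s['grip_width'].round(3),s['joint_pos'].round(2))
im=cams.capture("top");c=im[215:245,250:320,::-1];cv2.imwrite(f"pics/t{t}.png",cv2.resize(c,(770,330),interpolation=cv2.INTER_CUBIC))
P=cams.camera_params("top")
# profile along the level
for off in (-.004,0,.004):
  L=[]
  for y in np.arange(-.135,-.02,.004):
    u,v=w2p(P,[.459+.0735*(y+.08)+off,y,.115]); L.append(cv2.getRectSubPix(im,(1,1),(float(u),float(v)))[0,0])
  print(off,[f"{int(round(1000*y))}:{int(p[0])}/{int(p[1])}" for y,p in zip(np.arange(-.135,-.02,.004),L)] if off==0 else [int(p[0]) for p in L])
E
python3 bub.py 9
```

```text
Traceback (most recent call last):
  File "bub.py", line 4, in <module>
    s=r.get_state(); print(s['clock'],s['position'].round(4),s['tcp_rot'].round(4),s['ft_force'].round(1),s['grip_width'].round(3),s['joint_pos'].round(2))
                                                                                                          ^^^^^^^^^^^^^^^^^^^^^
AttributeError: 'float' object has no attribute 'round'
```

```bash
sed -i "s/s\['grip_width'\].round(3)/round(s['grip_width'],3)/" bub.py; python3 bub.py 9
```

```text
20.65 [ 0.4514 -0.2172  0.0802] [7.336e-01 6.796e-01 3.000e-04 2.800e-03] [-0.5 -3.4 22.8] 0.429 [-0.62  0.27 -0.37  0.92 -0.    1.03]
-0.004 [234, 236, 209, 104, 118, 152, 153, 154, 157, 159, 137, 153, 165, 165, 165, 167, 156, 166, 240, 251, 231, 171, 169, 147, 98, 183, 243, 241, 240]
0 ['-135:235/231', '-131:236/232', '-127:198/193', '-123:94/93', '-119:114/133', '-115:143/168', '-111:144/169', '-107:145/169', '-103:146/171', '-99:146/172', '-95:126/146', '-91:141/164', '-87:150/175', '-83:151/176', '-79:153/178', '-75:155/180', '-71:148/170', '-67:179/181', '-63:234/232', '-59:238/237', '-55:212/220', '-51:171/195', '-47:170/195', '-43:143/163', '-39:92/98', '-35:183/176', '-31:242/238', '-27:240/237', '-23:240/236']
0.004 [232, 234, 177, 77, 90, 108, 109, 111, 112, 112, 91, 106, 115, 116, 118, 119, 107, 108, 147, 149, 133, 123, 124, 105, 84, 188, 242, 240, 239]
```

View pics/t9.png

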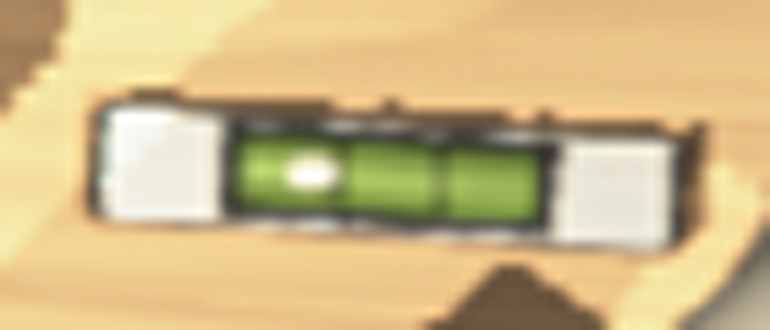

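Rings lie at y≈-95/-70 mm (centre -82) and the bubble at -60.5, about 21 mm toward the pivot. That needs about 1.2 rad of clockwise turn, raising the tool ~5 mm/rad.

Call:
apply_moves([
  [[0,0,-0.06],[0,0,8]],
  [[0,0,-0.13],[0,0,16]],
  [[0,0,-0.2],[0,0,24]],
  [[0,0,-0.26],[0,0,32]],
  [[0,0,-0.3],[0,0,36]],
  [[0,0,-0.3],[0,0,36]],
])

```text
clock: 21.45
position: [0.4515, -0.2171, 0.0833]
tcp_rot: [0.908, 0.419, 0.001, 0.003]
ft_force: [-0.5, -1.8, 22.6]
grip_width: 0.429
```

```bash
python3 bub.py 10
```

```text
21.45 [ 0.4515 -0.2171  0.0833] [0.9079 0.4192 0.0014 0.0027] [-0.5 -1.8 22.6] 0.429 [-0.62  0.26 -0.37  0.93 -0.    1.66]
-0.004 [235, 237, 220, 114, 116, 152, 155, 156, 157, 158, 134, 154, 166, 166, 167, 169, 202, 240, 249, 220, 174, 169, 171, 154, 100, 179, 243, 242, 241]
0 ['-135:235/232', '-131:237/233', '-127:202/197', '-123:97/96', '-119:109/129', '-115:139/164', '-111:142/167', '-107:144/168', '-103:145/170', '-99:145/170', '-95:125/144', '-91:140/164', '-87:149/174', '-83:150/175', '-79:151/176', '-75:155/180', '-71:194/202', '-67:226/224', '-63:229/228', '-59:199/209', '-55:168/191', '-51:168/194', '-47:171/195', '-43:145/166', '-39:96/102', '-35:185/178', '-31:242/239', '-27:241/237', '-23:240/237']
0.004 [233, 234, 193, 87, 85, 105, 107, 108, 110, 110, 94, 106, 113, 113, 115, 117, 117, 119, 135, 125, 120, 121, 123, 108, 86, 185, 242, 240, 240]
```

View pics/t10.png

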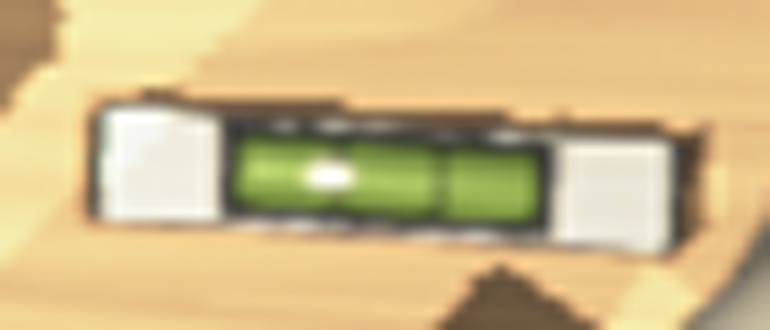

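Call:
apply_moves([
  [[0,0,-0.06],[0,0,8]],
  [[0,0,-0.13],[0,0,16]],
  [[0,0,-0.2],[0,0,24]],
  [[0,0,-0.25],[0,0,30]],
  [[0,0,-0.25],[0,0,30]],
  [[0,0,-0.25],[0,0,30]],
  [[0,0,-0.25],[0,0,30]],
  [[0,0,-0.25],[0,0,30]],
  [[0,0,-0.25],[0,0,30]],
  [[0,0,-0.25],[0,0,30]],
  [[0,0,-0.25],[0,0,30]],
  [[0,0,-0.25],[0,0,30]],
  [[0,0,-0.25],[0,0,30]],
  [[0,0,-0.25],[0,0,30]],
])

```text
clock: 23.25
position: [0.4516, -0.2173, 0.0859]
tcp_rot: [0.985, 0.17, 0.002, 0.002]
ft_force: [-1.0, -1.5, 23.3]
grip_width: 0.428
```

```bash
python3 bub.py 11
```

```text
23.25 [ 0.4516 -0.2173  0.0859] [0.9854 0.1703 0.0021 0.0025] [-1.  -1.5 23.3] 0.428 [-0.62  0.26 -0.36  0.94 -0.    2.18]
-0.004 [236, 237, 224, 118, 113, 151, 156, 157, 158, 159, 132, 153, 168, 210, 242, 240, 195, 146, 163, 172, 171, 171, 172, 158, 103, 176, 243, 242, 241]
0 ['-135:236/232', '-131:237/233', '-127:204/199', '-123:95/95', '-119:106/126', '-115:140/164', '-111:144/168', '-107:145/170', '-103:146/170', '-99:146/170', '-95:121/140', '-91:139/161', '-87:151/176', '-83:199/207', '-79:242/238', '-75:240/238', '-71:191/199', '-67:139/157', '-63:154/177', '-59:165/190', '-55:167/192', '-51:170/195', '-47:172/197', '-43:160/184', '-39:103/114', '-35:176/170', '-31:243/240', '-27:241/238', '-23:241/238']
0.004 [233, 235, 195, 87, 84, 106, 108, 108, 110, 111, 93, 106, 112, 123, 139, 141, 120, 99, 112, 120, 122, 123, 125, 113, 82, 178, 243, 241, 240]
```

View pics/t11.png

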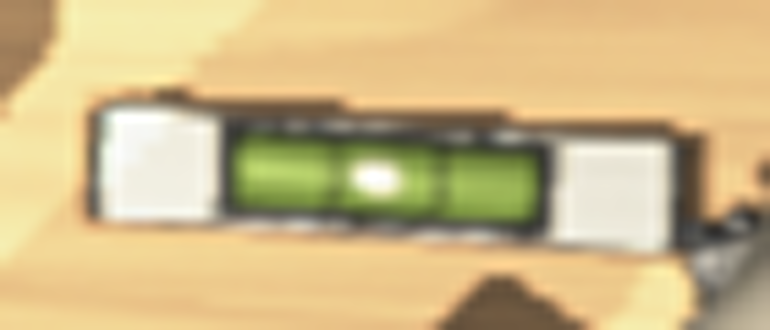

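Bubble (376,179) now stands between the rings (336, 441) but ~4 mm off centre. Another 15° clockwise.

Call:
apply_moves([
  [[0,0,-0.06],[0,0,7]],
  [[0,0,-0.12],[0,0,15]],
  [[0,0,-0.12],[0,0,15]],
  [[0,0,-0.12],[0,0,15]],
  [[0,0,-0.12],[0,0,15]],
  [[0,0,-0.12],[0,0,15]],
  [[0,0,-0.12],[0,0,15]],
  [[0,0,-0.12],[0,0,15]],
  [[0,0,-0.12],[0,0,15]],
  [[0,0,-0.12],[0,0,15]],
  [[0,0,-0.12],[0,0,15]],
  [[0,0,-0.12],[0,0,15]],
  [[0,0,-0.12],[0,0,15]],
  [[0,0,-0.12],[0,0,15]],
  [[0,0,-0.12],[0,0,15]],
])

```text
clock: 25.18
position: [0.4517, -0.2175, 0.0872]
tcp_rot: [0.999, 0.04, 0.003, 0.002]
ft_force: [-1.6, -3.3, 24.3]
grip_width: 0.428
```

```bash
python3 bub.py 12
python3 - <<'E'
from h import *
im=cams.capture("top");cv2.imwrite("pics/t12b.png",cv2.resize(im[190:270,180:380,::-1],(800,320),interpolation=cv2.INTER_CUBIC))
E
```

```text
25.175 [ 0.4517 -0.2175  0.0872] [0.9992 0.0402 0.0025 0.0024] [-1.6 -3.3 24.3] 0.428 [-0.62  0.26 -0.36  0.94 -0.    2.45]
-0.004 [236, 237, 225, 115, 102, 148, 156, 157, 158, 160, 131, 154, 211, 241, 238, 207, 167, 142, 155, 171, 171, 172, 172, 159, 104, 174, 244, 242, 241]
0 ['-135:236/232', '-131:238/234', '-127:222/217', '-123:109/107', '-119:103/123', '-115:139/164', '-111:144/169', '-107:145/170', '-103:147/172', '-99:147/171', '-95:121/140', '-91:144/163', '-87:221/219', '-83:246/242', '-79:242/239', '-75:202/212', '-71:154/177', '-67:136/155', '-63:154/177', '-59:166/191', '-55:168/193', '-51:171/196', '-47:173/198', '-43:161/185', '-39:104/115', '-35:177/170', '-31:243/240', '-27:241/238', '-23:241/238']
0.004 [234, 235, 197, 88, 84, 106, 107, 109, 111, 111, 90, 106, 128, 139, 138, 125, 113, 100, 112, 120, 122, 124, 125, 118, 85, 178, 243, 241, 240]
```

View pics/t12.png

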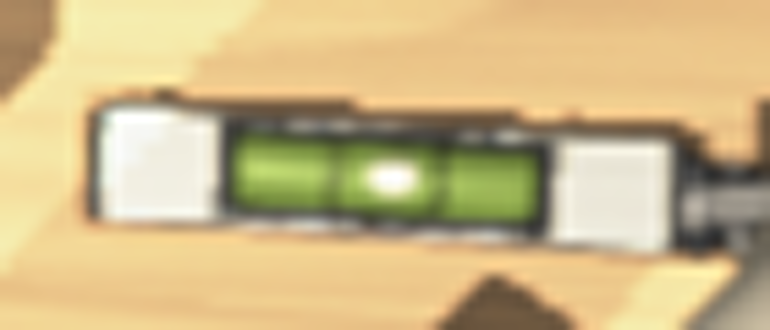

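View pics/t12b.png

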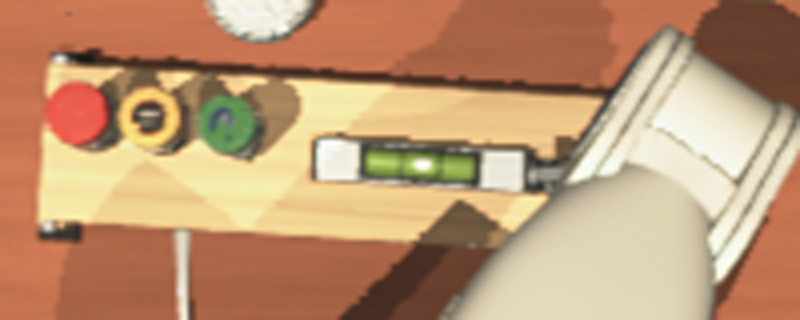

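Bubble is centred (391,179 between rings 336/441). The finger now appears close to the level's knob-side end (690,200), so I check that gap before handing in.

Run:
```python
from h import *
P=cams.camera_params("top")
for c in (311.5,313,315): print(c,[p2w(P,(c,233),z).round(4)[1] for z in (.1,.12,.15,.18)])
a=cams.capture("top"); cv2.imwrite("pics/t13.png",cv2.resize(a[220:250,295:335,::-1],(800,600),interpolation=cv2.INTER_NEAREST))
im=cams.capture("wrist"); cv2.imwrite("pics/w13.png",im[:,:,::-1])
W=cams.camera_params("wrist"); print(W['pose'][:3,3]); print(w2p(W,[.453,-.1615,.105]))
```

```text
311.5 [np.float64(-0.1599), np.float64(-0.1583), np.float64(-0.1559), np.float64(-0.1535)]
313 [np.float64(-0.1643), np.float64(-0.1627), np.float64(-0.1602), np.float64(-0.1577)]
315 [np.float64(-0.1703), np.float64(-0.1685), np.float64(-0.1659), np.float64(-0.1633)]
[ 0.52141072 -0.21029218  0.22826837]
[132.00776248 287.39218761]
```

View pics/t13.png

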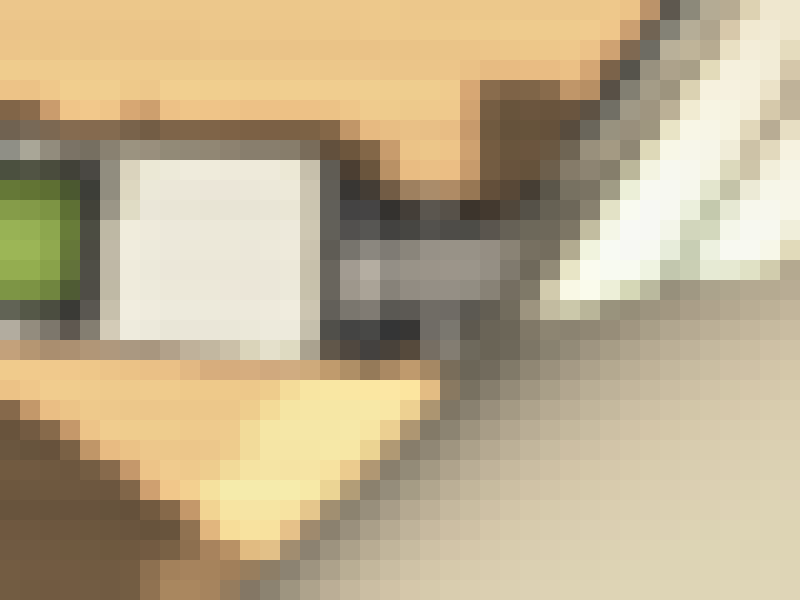

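View pics/w13.png

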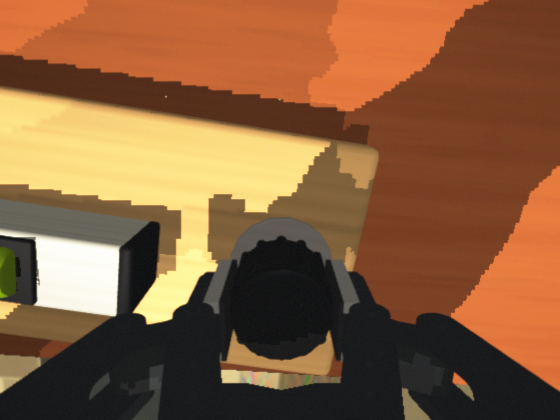

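Finger clearance to the level's end is ambiguous: the linkage appears adjacent in the top view. I'll remove the risk by turning back 30°, easing up, regripping the knob with the jaws across the board, and then turning again.

Call:
apply_moves([
  [[0,0,0.07],[0,0,-10]],
  [[0,0,0.14],[0,0,-20]],
  [[0,0,0.2],[0,0,-30]],
  [[0,0,-0.4],[0,0,-30]],
  [[0,0,-0.9],[0,0,-30]],
  [[0,0,-1.1],[0,0,-30]],
  [[0,0,-1.1],[0,0,-30]],
])

```text
clock: 26.25
position: [0.4498, -0.216, 0.0958]
tcp_rot: [0.955, 0.298, -0.0, 0.0]
ft_force: [-0.1, -3.1, 2.7]
grip_width: 0.428
```

Call:
apply_moves([
  [[0,0,0],[0,0,0]],
  [[0,0,0],[0,0,0]],
  [[0,0,0],[0,0,0]],
], grip=5.4)

```text
clock: 26.62
position: [0.4494, -0.2153, 0.0954]
tcp_rot: [0.955, 0.298, -0.0, -0.001]
ft_force: [0.6, 0.5, -0.6]
grip_width: 0.632
```

Call:
apply_moves([
  [[0,0.1,0],[0,0,-10]],
  [[0,0.1,0],[0,0,-20]],
  [[0,0.1,0],[0,0,-30]],
  [[0,0.1,0],[0,0,-40]],
  [[0,0.1,0],[0,0,-50]],
  [[0,0.1,0],[0,0,-60]],
  [[0,0.1,0],[0,0,-70]],
  [[0,0.1,0],[0,0,-75]],
  [[0,0.1,0],[0,0,-75]],
])

```text
clock: 27.75
position: [0.4502, -0.2163, 0.0956]
tcp_rot: [0.577, 0.817, 0.0, -0.0]
ft_force: [0.6, -0.4, -0.3]
grip_width: 0.632
```

Call:
apply_moves([
  [[0,0,0],[0,0,0]],
  [[0,0,0],[0,0,0]],
  [[0,0,0],[0,0,0]],
  [[0,0,0],[0,0,0]],
], grip=3)

```text
clock: 28.25
position: [0.4503, -0.2164, 0.0959]
tcp_rot: [0.576, 0.817, 0.0, 0.0]
ft_force: [0.6, 1.9, 2.1]
grip_width: 0.429
```

Call:
apply_moves([
  [[0,0,0.5],[0,0,0]],
  [[0,0,1.0],[0,0,0]],
  [[0,0,1.15],[0,0,0]],
  [[0,0,1.3],[0,0,0]],
  [[0,0,1.3],[0,0,0]],
])

```text
clock: 28.88
position: [0.451, -0.2176, 0.0834]
tcp_rot: [0.576, 0.817, -0.0, 0.001]
ft_force: [-0.8, -3.0, 8.9]
grip_width: 0.426
```

Call:
apply_moves([
  [[0,0,0.1],[0,0,8]],
  [[0,0,0.1],[0,0,16]],
  [[0,0,0.05],[0,0,24]],
  [[0,0,0.05],[0,0,31]],
  [[0,0,0.05],[0,0,31]],
  [[0,0,0.05],[0,0,31]],
])

```text
clock: 29.62
position: [0.4522, -0.2177, 0.0847]
tcp_rot: [0.774, 0.634, 0.001, 0.003]
ft_force: [0.4, 1.1, 25.8]
grip_width: 0.43
```

Seated at ~25 N with ψ≈79°. Let the bubble settle, then look.

Call:
apply_moves([
  [[0,0,0],[0,0,0]],
  [[0,0,0],[0,0,0]],
  [[0,0,0],[0,0,0]],
  [[0,0,0],[0,0,0]],
  [[0,0,0],[0,0,0]],
  [[0,0,0],[0,0,0]],
  [[0,0,0],[0,0,0]],
  [[0,0,0],[0,0,0]],
  [[0,0,0],[0,0,0]],
  [[0,0,0],[0,0,0]],
  [[0,0,0],[0,0,0]],
  [[0,0,0],[0,0,0]],
])

```text
clock: 31.12
position: [0.4522, -0.2177, 0.0847]
tcp_rot: [0.774, 0.634, 0.001, 0.003]
ft_force: [-0.0, 1.4, 25.1]
grip_width: 0.426
```

```bash
python3 bub.py 14
python3 - <<'E'
from h import *
im=cams.capture("wrist");cv2.imwrite("pics/w14.png",im[:,:,::-1])
im=cams.capture("top");cv2.imwrite("pics/t14b.png",cv2.resize(im[190:270,180:380,::-1],(800,320),interpolation=cv2.INTER_CUBIC))
E
```

```text
31.125 [ 0.4522 -0.2177  0.0847] [0.7737 0.6336 0.0011 0.0029] [-0.   1.4 25.1] 0.426 [-0.62  0.26 -0.36  0.94  0.    1.15]
-0.004 [235, 237, 224, 117, 100, 144, 152, 155, 158, 159, 134, 142, 193, 221, 225, 207, 166, 144, 145, 162, 163, 163, 163, 153, 101, 158, 241, 242, 241]
0 ['-135:236/232', '-131:238/234', '-127:224/219', '-123:112/109', '-119:101/120', '-115:144/170', '-111:151/176', '-107:151/176', '-103:153/178', '-99:152/177', '-95:125/144', '-91:147/167', '-87:224/223', '-83:250/247', '-79:250/248', '-75:223/227', '-71:166/189', '-67:138/157', '-63:155/177', '-59:174/199', '-55:175/200', '-51:176/201', '-47:176/201', '-43:164/190', '-39:107/118', '-35:177/171', '-31:244/240', '-27:241/238', '-23:240/237']
0.004 [234, 235, 210, 97, 88, 117, 121, 121, 123, 123, 103, 118, 144, 166, 168, 145, 122, 108, 122, 132, 133, 134, 136, 131, 91, 176, 242, 240, 240]
```

View pics/t14.png

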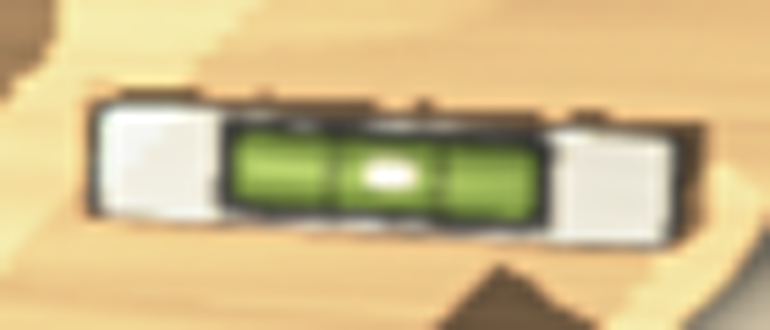

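View pics/w14.png

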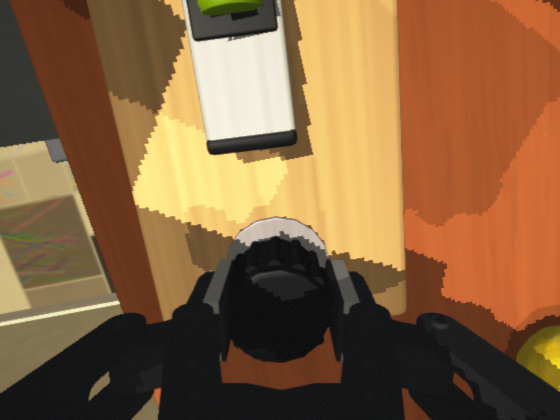

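View pics/t14b.png

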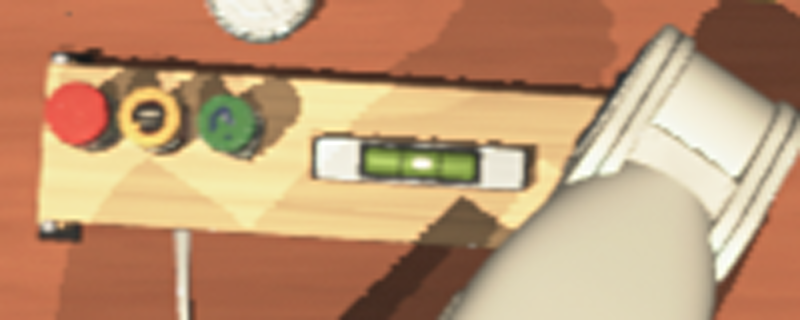

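Bubble (391,176) is centred between the rings (336/441), the level is clear of the fingers, the three jars stand in line, and the press holds at 25 N. Handing in.

Run:
```python
from workcell import job,r
print(job.close_job(), r.get_state()['clock'])
```

```text
the job is handed in; nothing more can be done
the job is handed in; nothing more can be done
```

The shelf is loaded and levelled, and I handed the job in at about 31 s of the 70 s allowed; it gave no verdict.

- **Jar:** the green-capped jar stands upright in the row, about 53 mm from jar_c and in line with it, and is let go.
- **Level:** it lies lengthwise on the bare part of the board and is let go.
- **Knob:** I turned it about 80° clockwise in all. It ended still gripped and pressed down with about 25 N, well over the 8 N that seats the board.

**Last checks:** in the top view the bubble was within about 1 mm of midway between the two rings. The three jars stood in line, and the wrist view showed the fingers clear of the level. I could not read the seat joint directly. I judged the board seated from the force and the hard stop.

**One problem on the way:** after the first turn, a finger was so close to the level's end that I could not rule out contact. I turned the knob back 30°, regripped it with the jaws across the board, and turned it again. The level may have been nudged by about 1 mm.

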